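# Peel the stuck top sorting tray and hold it over the work pad

## Task

The open lid of the ring case leans towards the tray stack and is in the way: first close it fully, down onto the case. Then peel the top tray, which sprung catches hold stuck down, off the stack: take it by its upright fin and lift that corner first, clearly tilting the tray while the corner diagonally opposite still lies on the stack, until it comes free. Finish while holding the tray in the gripper, level and still, centred over the round work pad with its underside about a hand's breadth (100 mm or more) above the bench; do not put it down or let go, and leave the block, jar and graver where they are.

Things in the scene. Friction and masses are not known exactly. Their poses are not given: they have to be found in the camera images.
- case: dark wooden ring case, open box 120 (x) x 110 (y) x 55 mm high, fixed to the bench. Origin: centre of its underside. Its hinge runs along x on its -y rim, the side of the tray stack.
- case_lid (a joint): angle of the case's lid, rad: 0 closed flat on the case, grows as it opens; it stands upright at 1.57 and at more than that leans out on the -y side, towards the tray stack; 2.2 is the stop. A stiff hinge (0.09 N m): the lid stays where it is left.
- lid_hinge (a point): on the lid's hinge line, midway along it, at the -y rim of the case, 55.5 mm above the bench. Axes turn with the lid: x along the hinge, y from the hinge along the lid to its free edge, z out of its outer face (up when closed).
- lid_edge (a point): middle of the lid's free edge (mid-thickness), 115 mm from the hinge. The lid is a plain dark wooden board 120 mm wide along the hinge, 115 mm long, 8 mm thick (its inner face in the hinge plane), no knob; closed, the edge overhangs the case by 5 mm on the +y side. Axes as lid_hinge.
- top_tray: the top tray of the stack: shallow pressed aluminium tray, 130 (x) x 100 (y) mm over its rim, 20 mm high, rim 6 mm thick, 0.1 kg, loose but held down by the sprung ball catches of the stack. Origin: centre of its underside, 24 mm above the bench when stacked. z is up, normal to the tray.
- fin (a point): centre of the top edge of the top tray's upright aluminium grip fin, on its -x +y corner, 60 mm (-x) and 46 mm (+y) from the tray's centre, 68 mm above the bench when stacked. The fin stands 24 mm above the rim, is 24 mm long along the tray's diagonal (direction (-0.79, 0.61) in tray axes) and 8 mm thick across it; pinch it from above on its two broad faces.
- far_corner (a point): underside of the top tray's rim at the corner diagonally across from the fin (+x -y), 62 mm and 47 mm from the tray's centre, 38 mm above the bench when stacked.
- tray_stack: rest of the stack, fixed: two like trays without fins, nested, on a plywood board 150 x 144 x 12 mm. Origin: centre of the board's underside, below the top tray's centre; same axes. Its rim is 38 mm up. Four sprung balls at x -15 and +45 mm on both long sides, on posts 50 mm high 66 mm out in y, snap over the top tray's rim; each holds 4 to 6 N and gives once the rim there is 4 mm up.
- work_pad: round dark work pad, 140 mm diameter, 13.5 mm high, fixed, on the -y side of the stack. Origin: centre of its underside.
- bench_block: bystander: steel bench block 85 x 65 x 42 mm, beyond the stack. Origin: centre of its underside.
- jar: bystander: small glass jar, 48 mm diameter, 65 mm high. Origin: centre of its underside.
- graver: bystander: wooden-handled graver 150 mm long lying on the bench near the robot. Origin: under its middle.

How it is judged:
By the outcome, as a careful person would: the job done as asked, in the order asked, and still so for the second after the job is handed in, while the arm keeps its last pose, push and grip.
It also fails if it takes over 58 s, if anything falls off the work surface, if the arm or the gripper's body presses on something with over 40 N, if the wrist force passes 120 N, or if a joint passes its speed limit or range.

## Robot

A 6-joint arm with a two-finger parallel gripper is mounted at the origin on the work surface. World frame = base frame: x ahead of the robot, y to its left, z up, the work surface at z = 0. Lengths are in m, angles in rad, forces in N, time in s.
With the tool pointing down it reaches from about 0.4 to 0.825 m from the base axis. Payload 7 kg.
Tool frame: the origin (TCP) lies on the mounting face of the last link; the fingertips stand 178 mm ahead of it and the grasp point (between the pads) lies 159 mm ahead of it; z points along the fingers, y is the direction in which the jaws open and shut (so a half turn about z gives the same grasp; the last joint's range is limited). The gripper opens to 88 mm and grips with 3 to 60 N. Pads are 19 mm wide; open, the fingers measure 130 mm over their backs; the gripper's body (78 mm by 193 mm) begins 47 mm behind the grasp point.
Start: joints at [1.505, 0.359, 0.012, 0, -1.224, -0.288], TCP at [0.234, 0.633, 0.405] pointing down, gripper open.
Joint ranges: [-3.07, 3.07], [-1.43, 2.12], [-1.02, 1.25], [-3.03, 1.67], [-3.05, -0], [-3.03, 3.03]. Speed limits (rad/s): [2.39, 2.39, 3.01, 3.14, 3.14, 3.14].

## Interface

Orientations are given as [roll, pitch, yaw] about the fixed x, y, z axes, in that order (R = Rz(yaw) Ry(pitch) Rx(roll)).
In Python, from station import * gives the robot as it stands.
- The arm moves only by the tool arm_command, never from a script. Its argument "targets" is a list of rows, each a list of 3 entries, a list of its own where there are three numbers: the turn, a rotation vector about the world's x, y, z in rad, then the shift along the world's x, y, z in mm, then the closure, from 0 (fully open) to 1 (shut). In form: [[[wx, wy, wz], [tx, ty, tz], fingers], ...]. A call has 1 to 8 rows; each row shifts and turns the commanded pose from where the row before left it; what a row does not reach is not made up. A row lasts 1/10 s, in which the tool goes at most 50 mm and 8.59 degrees, less where a joint would pass 70% of its speed; a pose out of reach is approached as far as the arm can. A call with a gripper value outside its range is refused whole. The fingers move at their own pace and stop on an object; "squeeze" is the grip in N (left out, the last holds). Time passes only in rows, so rows that do not move let the fingers close. It gives the time, the measured TCP pose, the force and the opening at its end, in the units of the state.
- get_state(): the state, without advancing time (a new reading comes with each control period).
- grab_frame(name): name is "side" or "top" or "wrist"; returns (picture, depth): 400x640x3 uint8, red, green, blue; 400x640 float32, m along the optical axis (not along the pixel's ray), 0 where there is no reading.
- camera_params(name): a dict with "mtx" (3x3 intrinsics, pixels), "k1" (the pictures are not rectified: a ray, as slopes to the right and down, at radius r is drawn at 1 + k1 r^2 times it, then the intrinsics apply), "eye" and "orientation" of the camera in the world. Camera axes: x right, y down, z forward; pixel columns grow to the right and rows downward; lengths in m; the calibration is good to about 2 mm. A picture is of the moment at which its call begins: read the wrist's pose just before it. camera_params takes no time and is no camera call; for the wrist camera it gives the pose at the moment of the call.
- job_done(): hands the job in, once; it reports no verdict.
The state is a dict: "t": time; "q": joint angles; "qd": joint speeds; "joint_efforts": joint torques, N m; "eef_pos": TCP position; "ee_rot": TCP orientation; "force": force on the tool from outside, world axes, zero at the start; "moment": the same for the moment, N m; "width": finger opening in m.
Only numpy, scipy, OpenCV 4.12 (cv2) and the standard library are available. Lean on these libraries where they do the work, as an engineer would, in place of code of your own. Each camera call takes 0.05 s, during which the arm holds its last target.

## Working session

There is one attempt and no reset: what is moved stays moved. The work goes in short steps, Python scripts to look and compute and a tool call to move; the robot and the scene stay as the last step left them, time stands still between calls to the robot, and variables do not carry over. Pictures are saved under pics/ and viewed, and the job is handed in when it is done.

Besides the shell and the picture viewer there is one more tool, called after "Emit:" by a JSON object that holds its "api" and its "payload". arm_command: Moves the arm, as the interface text tells. Its arguments: {"type":"object","properties":{"targets":{"type":"array"},"squeeze":{"type":"number"}},"required":["targets"]}

```bash
ls; mkdir -p pics; python3 - <<'E'
from station import *
import cv2
s=get_state();print(s)
for n in ("side","top","wrist"):
    p=camera_params(n);print(n,p)
    a,d=grab_frame(n);cv2.imwrite(f"pics/{n}0.png",a[:,:,::-1]);
    import numpy as np;np.savez(f"pics/{n}0.npz",a=a,d=d)
E
```

```text
pics
{'t': 0.0, 'q': array([ 1.50509120e+00,  3.59364057e-01,  1.10536529e-02, -3.41448841e-04,
       -1.22408028e+00, -2.88115287e-01]), 'qd': array([ 0.00041175, -0.00216698,  0.00057926, -0.00057929,  0.00041242,
        0.00136663]), 'joint_efforts': array([-2.83019544e-04, -5.82716095e+01,  2.93039292e+01,  6.99648678e+00,
        6.81288730e-03, -1.68359693e-04]), 'eef_pos': array([0.23380204, 0.63300507, 0.40373651]), 'ee_rot': array([ 3.13997280e+00, -1.45317697e-04, -3.53936576e-01]), 'force': array([ 0.15141102, -0.08978834, -0.03910647]), 'moment': array([ 0.02622477, -0.02504201, -0.01444209]), 'width': 0.08719189206493273}
side {'mtx': array([[375.42703101,   0.        , 320.17576306],
       [  0.        , 375.42703101, 197.97393229],
       [  0.        ,   0.        ,   1.        ]]), 'k1': -0.09010521389145473, 'eye': array([ 0.10807356, -0.52475236,  0.67811859]), 'orientation': array([-2.28673867,  0.0127482 , -0.72070905])}
top {'mtx': array([[457.96986698,   0.        , 321.07730797],
       [  0.        , 457.96986698, 203.2969204 ],
       [  0.        ,   0.        ,   1.        ]]), 'k1': -0.06836128555797004, 'eye': array([0.44762263, 0.02825291, 1.43294906]), 'orientation': array([-3.07001822, -0.02314782, -1.56168937])}
wrist {'mtx': array([[275.36664009,   0.        , 314.36824158],
       [  0.        , 275.36664009, 195.99700477],
       [  0.        ,   0.        ,   1.        ]]), 'k1': -0.013512758135519049, 'eye': array([0.31222885, 0.60443775, 0.38417791]), 'orientation': array([ 2.83167350e+00, -1.64881298e-03, -1.92430751e+00])}
```

View pics/side0.png

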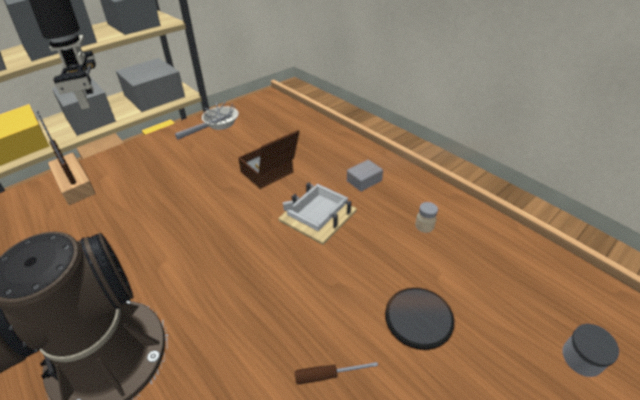

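View pics/top0.png

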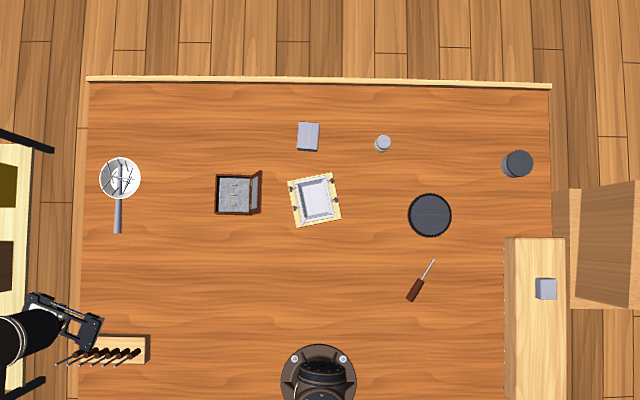

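View pics/wrist0.png

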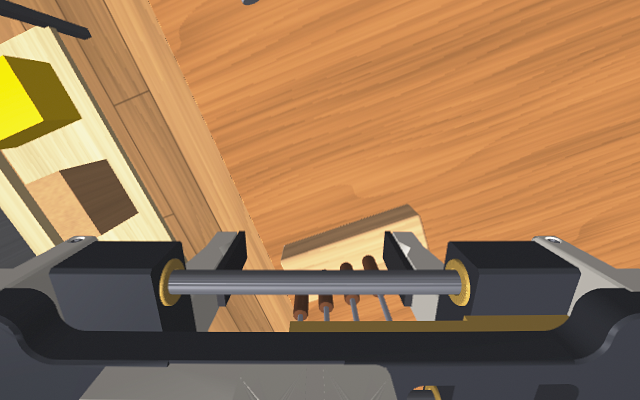

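The side view shows the case at about (268,160) with its lid leaning to the right, towards the tray stack at (318,208). The pad is at (420,318), the block at (365,175), the jar at (427,217) and the graver at (335,373). In the top view the case is at (233,194), the tray at (314,199) and the pad at (430,215).

```bash
cat > h.py <<'E'
from station import *
import numpy as np, cv2
from scipy.spatial.transform import Rotation as R
def ray(p,u,v):
    # -> eye, dir (z=1 cam) world
    K=p['mtx'];k=p['k1']
    d=cv2.undistortPoints(np.array([[[u,v]]],float),K,np.array([k,0,0,0,0]))[0,0]
    D=R.from_euler('xyz',p['orientation']).apply([d[0],d[1],1.])
    return np.array(p['eye']),D
def onz(p,u,v,z):
    e,D=ray(p,u,v);return e+D*(z-e[2])/D[2]
def proj(p,X):
    r=R.from_euler('xyz',p['orientation']);c=r.inv().apply(np.atleast_2d(X)-p['eye'])
    s=c[:,:2]/c[:,2:];rr=(s**2).sum(1,keepdims=True);s=s*(1+p['k1']*rr)
    K=p['mtx'];return np.c_[s[:,0]*K[0,0]+K[0,2],s[:,1]*K[1,1]+K[1,2]]
def cloud(p,d):
    v,u=np.mgrid[0:400,0:640];pt=np.stack([u,v],-1).reshape(-1,1,2).astype(float)
    q=cv2.undistortPoints(pt,p['mtx'],np.array([p['k1'],0,0,0,0]))[:,0]
    c=np.c_[q,np.ones(len(q))]*d.reshape(-1,1)
    return (R.from_euler('xyz',p['orientation']).apply(c)+p['eye']).reshape(400,640,3)
E
python3 - <<'E'
from h import *
for n,(x0,y0,x1,y1) in dict(top=(200,110,470,310),side=(220,110,480,400)).items():
    f=np.load(f"pics/{n}0.npz");a=f['a'];d=f['d'];p=camera_params(n)
    c=a[y0:y1,x0:x1,::-1];s=800/(x1-x0) if n=='top' else 600/(y1-y0)
    cv2.imwrite(f"pics/{n}0z.png",cv2.resize(c,None,fx=s,fy=s,interpolation=cv2.INTER_CUBIC)[:600,:800])
    C=cloud(p,d);print(n,(d>0).mean())
    pts=dict(top=[(314,199),(430,215),(308,136),(382,143),(233,194),(258,190),(260,230)],side=[(320,205),(420,318),(362,168),(428,210),(268,160),(285,150),(250,230)])[n]
    for u,v in pts: print((u,v),C[v,u].round(4))
E
```

```text
top 0.99615625
(314, 199) [0.5621 0.0185 0.0232]
(430, 215) [ 0.5166 -0.3451  0.0141]
(308, 136) [0.7563 0.0392 0.0365]
(382, 143) [ 0.7331 -0.1871  0.059 ]
(233, 194) [0.5732 0.2654 0.042 ]
(258, 190) [0.575  0.1765 0.1545]
(260, 230) [ 0.4651  0.1859 -0.0006]
side 0.996078125
(320, 205) [0.5761 0.0214 0.0285]
(420, 318) [ 0.5139 -0.3512  0.0123]
(362, 168) [0.7597 0.049  0.0407]
(428, 210) [ 0.7289 -0.198   0.0667]
(268, 160) [0.5359 0.1827 0.1052]
(285, 150) [0.589  0.177  0.1156]
(250, 230) [0.4022 0.0904 0.0029]
```

View pics/top0z.png

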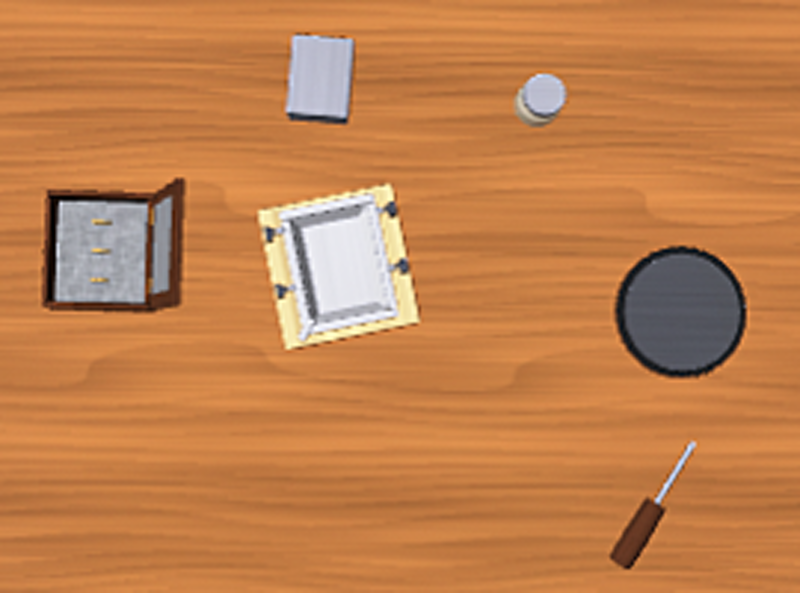

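View pics/side0z.png

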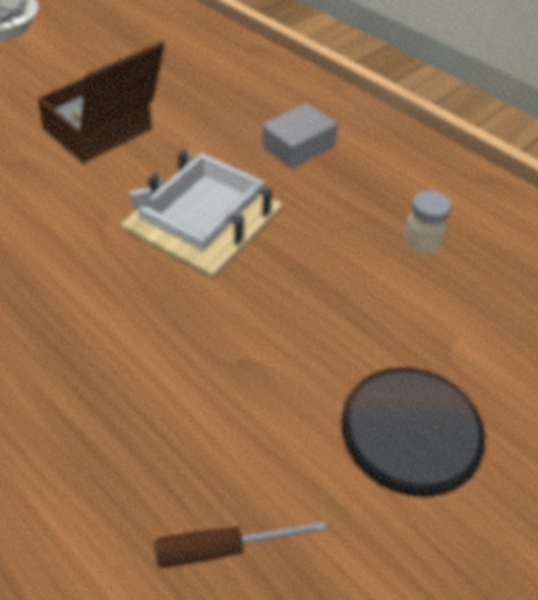

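```bash
python3 - <<'E'
from h import *
f=np.load("pics/top0.npz");a=f['a'];d=f['d'];p=camera_params('top');C=cloud(p,d)
hsv=cv2.cvtColor(a,cv2.COLOR_RGB2HSV)
def P(u,v): return (200+u/2.963,110+v/2.963)
# board corners on z=.012 (zoom px)
for nm,l,z in (('board',[(258,211),(388,184),(419,322),(290,349)],.012),('case rim -y? corners',[(46,190),(45,305),(153,310),(150,193)],.055),('tray rim',[(279,211),(377,193),(401,312),(310,331)],.044)):
    q=np.array([onz(p,*P(*x),z) for x in l]);print(nm,q.round(3).tolist(),q.mean(0).round(4),[np.linalg.norm(q[i]-q[i-1]).round(3) for i in range(4)],[np.degrees(np.arctan2(*(q[i]-q[i-1])[[1,0]])).round(1) for i in range(4)])
# height slices from both clouds
for n in('top','side'):
    f=np.load(f"pics/{n}0.npz");C=cloud(camera_params(n),f['d']).reshape(-1,3)
    roi=C[(C[:,0]>.48)&(C[:,0]<.67)&(C[:,1]>.10)&(C[:,1]<.23)&(C[:,2]>.065)]
    print(n,'lid pts',len(roi))
    for z in np.arange(.065,.2,.01):
        s=roi[(roi[:,2]>z)&(roi[:,2]<z+.01)]
        if len(s):print(round(z+.005,3),len(s),s.min(0).round(3)[:2],s.max(0).round(3)[:2],np.median(s[:,1]).round(4))
    t=C[(C[:,0]>.4)&(C[:,0]<.7)&(C[:,1]>-.45)&(C[:,1]<-.2)&(C[:,2]>.009)&(C[:,2]<.03)]
    (c,r)=cv2.minEnclosingCircle(t[:,:2].astype(np.float32));print('pad',c,r,len(t),np.median(t[:,2]))
    t=C[(C[:,0]>.44)&(C[:,0]<.7)&(C[:,1]>-.09)&(C[:,1]<.13)&(C[:,2]>.007)]
    print('board rect',cv2.minAreaRect(t[:,:2].astype(np.float32)))
E
```

```text
board [[0.618, 0.103, 0.012], [0.648, -0.034, 0.012], [0.503, -0.067, 0.012], [0.473, 0.067, 0.012]] [0.5603 0.0173 0.012 ] [np.float64(0.149), np.float64(0.14), np.float64(0.149), np.float64(0.138)] [np.float64(13.8), np.float64(-77.5), np.float64(-167.0), np.float64(102.4)]
case rim -y? corners [[0.632, 0.318, 0.055], [0.514, 0.316, 0.055], [0.51, 0.206, 0.055], [0.63, 0.211, 0.055]] [0.5716 0.2625 0.055 ] [np.float64(0.106), np.float64(0.118), np.float64(0.11), np.float64(0.12)] [np.float64(88.9), np.float64(-179.0), np.float64(-92.0), np.float64(2.6)]
tray rim [[0.614, 0.08, 0.044], [0.634, -0.021, 0.044], [0.511, -0.047, 0.044], [0.491, 0.046, 0.044]] [0.5627 0.0146 0.044 ] [np.float64(0.128), np.float64(0.103), np.float64(0.125), np.float64(0.095)] [np.float64(15.1), np.float64(-78.8), np.float64(-168.2), np.float64(102.4)]
top lid pts 407
0.07 21 [0.511 0.202] [0.629 0.207] 0.2049
0.08 27 [0.511 0.199] [0.622 0.203] 0.2019
0.09 26 [0.513 0.196] [0.628 0.201] 0.1984
0.1 28 [0.516 0.192] [0.63  0.198] 0.1953
0.11 30 [0.512 0.19 ] [0.626 0.194] 0.1923
0.12 32 [0.512 0.186] [0.628
[... 438 characters left out ...]
side lid pts 988
0.07 78 [0.513 0.191] [0.631 0.2  ] 0.1943
0.08 87 [0.512 0.188] [0.632 0.199] 0.1911
0.09 86 [0.513 0.184] [0.633 0.195] 0.1877
0.1 90 [0.512 0.182] [0.633 0.195] 0.1848
0.11 88 [0.512 0.177] [0.63  0.187] 0.1814
0.12 93 [0.512 0.175] [0.632 0.184] 0.1784
0.13 94 [0.512 0.171] [0.631 0.183] 0.1748
0.14 99 [0.512 0.169] [0.631 0.181] 0.1721
0.15 102 [0.512 0.165] [0.63  0.173] 0.1683
0.16 158 [0.512 0.163] [0.633 0.173] 0.1667
0.17 13 [0.513 0.164] [0.628 0.171] 0.1682
pad (0.5176741480827332, -0.3469436466693878) 0.07020870596170425 3320 0.013818816908848508
board rect ((0.5632033348083496, 0.01586761325597763), (0.1512688845396042, 0.14532363414764404), 12.133766174316406)
```

The measurements agree with the stated sizes. The board is 149 x 139 mm at yaw about 13° and the pad radius is 70 mm. The lid face leans about 18° past upright (θ≈1.88), with its hinge at y≈0.209. I'll move to the gap on the -y side of the lid at the current height, shutting the fingers on the way.

Emit:
{"api": "arm_command", "payload": {"targets": [[[0,0,0],[15,-25,0],1],[[0,0,0],[20,-35,0],1],[[0,0,0],[20,-35,0],1],[[0,0,0],[20,-35,0],1],[[0,0,0],[20,-35,0],1],[[0,0,0],[20,-35,0],1],[[0,0,0],[20,-35,0],1],[[0,0,0],[20,-35,0],1]], "squeeze": 20}}

```text
t: 0.95
eef_pos: [0.3893, 0.3615, 0.4046]
ee_rot: [3.142, 0.0, -0.354]
force: [1.0, 1.2, 0.5]
width: 0.0287
```

Emit:
{"api": "arm_command", "payload": {"targets": [[[0,0,0],[24,-35,0],1],[[0,0,0],[24,-35,0],1],[[0,0,0],[24,-35,0],1],[[0,0,0],[24,-35,0],1],[[0,0,0],[24,-35,0],1],[[0,0,0],[24,-30,0],1],[[0,0,0],[20,-15,0],1],[[0,0,0],[10,-5,0],1]]}}

```text
t: 1.75
eef_pos: [0.564, 0.1364, 0.4043]
ee_rot: [3.141, 0.0, -0.356]
force: [-0.6, -0.2, 0.1]
width: 0.0006
```

```bash
python3 - <<'E'
from h import *
p=camera_params('wrist');a,d=grab_frame('wrist');np.savez('pics/w1.npz',a=a,d=d,eye=p['eye'],o=p['orientation'])
cv2.imwrite('pics/w1.png',a[:,:,::-1]);print(get_state()['eef_pos'],p['eye'])
C=cloud(p,d).reshape(-1,3);A=a.reshape(-1,3).astype(int)
m=(C[:,0]>.44)&(C[:,0]<.7)&(C[:,1]>-.09)&(C[:,1]<.135)&(C[:,2]<.08)
for lo,hi,n in((.009,.016,'board'),(.040,.047,'rim'),(.06,.075,'fin'),(.0475,.053,'posts')):
    t=C[m&(C[:,2]>lo)&(C[:,2]<hi)]
    print(n,len(t),cv2.minAreaRect(t[:,:2].astype(np.float32)) if len(t)>4 else '',t.mean(0).round(4))
E
```

```text
[0.56468832 0.13675328 0.40409229] [0.64239623 0.10763444 0.38458991]
board 3094 ((0.5624399185180664, 0.019327178597450256), (0.14994654059410095, 0.14383023977279663), 12.218368530273438) [0.5811 0.034  0.0123]
rim 3006 ((0.5616554617881775, 0.01945023238658905), (0.13046029210090637, 0.1365533471107483), 12.60796070098877) [0.5692 0.0163 0.0436]
fin 151 ((0.4945696294307709, 0.051254428923130035), (0.007895316928625107, 0.02443317510187626), 64.52105712890625) [0.4957 0.0515 0.0667]
posts 583 ((0.5555230975151062, 0.017742253839969635), (0.1172998696565628, 0.13791897892951965), 12.638370513916016) [0.5758 0.018  0.05  ]
```

View pics/w1.png

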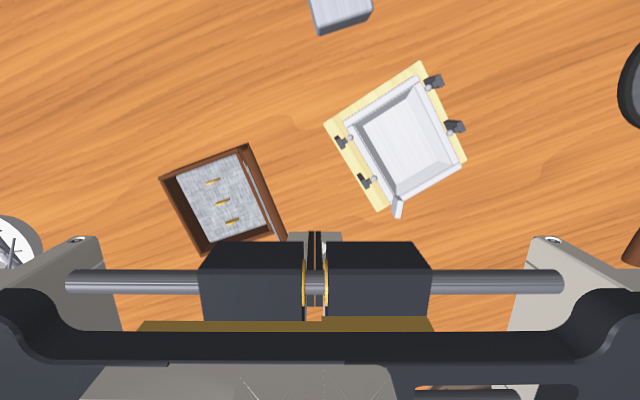

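The wrist view shows the tray fin at (398,208), the tray centre at about (405,135) and the lid edge-on at (265,195). The cloud puts the fin at (0.4946, 0.0513), size 7.9 x 24.4 mm, which matches the given size. The tray centre is at (0.562, 0.019) with yaw 12.4°, and the fin predicted from the tray pose agrees within 1 mm. Next I'll lower beside the lid and push.

Emit:
{"api": "arm_command", "payload": {"targets": [[[0,0,0],[3,-10,-20],1],[[0,0,0],[3,-7,-30],1],[[0,0,0],[0,0,-25],1],[[0,0,0],[0,0,-5],1],[[0,0,0],[0,15,0],1],[[0,0,0],[0,15,0],1],[[0,0,0],[0,15,0],1],[[0,0,0],[0,14,0],1]]}}

```text
t: 2.6
eef_pos: [0.569, 0.1821, 0.326]
ee_rot: [-3.14, -0.001, -0.353]
force: [-0.7, -0.7, 1.7]
width: 0.0005
```

```bash
python3 - <<'E'
from h import *
a,d=grab_frame('side');cv2.imwrite('pics/s2.png',cv2.resize(a[90:250,200:400,::-1],None,fx=3,fy=3))
print(get_state()['eef_pos'],get_state()['force'])
E
```

```text
[0.56913872 0.18360817 0.32563939] [ 0.96793522  1.65935794 -0.33883307]
```

View pics/s2.png

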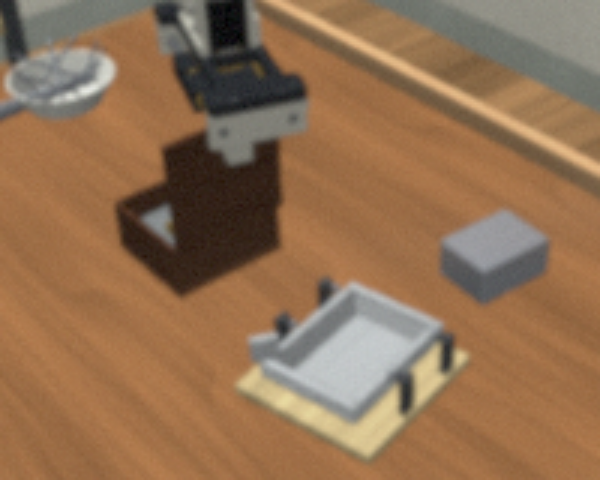

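The lid is now about upright, with the fingertips against its outer face at zoomed (235,155). I'll carry on along the arc and down.

Emit:
{"api": "arm_command", "payload": {"targets": [[[0,0,0],[0,14,-2],1],[[0,0,0],[0,14,-4],1],[[0,0,0],[0,12,-5],1],[[0,0,0],[0,13,-7],1],[[0,0,0],[0,10,-8],1],[[0,0,0],[0,10,-10],1],[[0,0,0],[0,7,-11],1],[[0,0,0],[0,7,-12],1]]}}

```text
t: 3.45
eef_pos: [0.5689, 0.2677, 0.2645]
ee_rot: [3.142, 0.0, -0.354]
force: [1.0, 0.0, 1.4]
width: 0.0005
```

Emit:
{"api": "arm_command", "payload": {"targets": [[[0,0,0],[0,4,-11],1],[[0,0,0],[0,2,-8],1],[[0,0,0],[0,0,-4],1],[[0,0,0],[0,0,-3],1],[[0,0,0],[0,0,-2],1],[[0,0,0],[0,0,-2],1],[[0,0,0],[0,0,0],1]]}}

```text
t: 4.15
eef_pos: [0.5683, 0.2729, 0.2413]
ee_rot: [-3.14, -0.001, -0.352]
force: [-19.4, -3.2, 42.5]
width: 0.0001
```

Contact came at tip height 63.3 mm with 42 N. The closed lid's top should be at 63.5 mm, so it is down. I'll lift off and look.

Emit:
{"api": "arm_command", "payload": {"targets": [[[0,0,0],[0,0,10],1],[[0,0,0],[0,-10,40],1],[[0,0,0],[-10,-40,25],1],[[0,0,0],[-10,-45,10],1]]}}

```text
t: 4.55
eef_pos: [0.5492, 0.178, 0.3233]
ee_rot: [-3.139, -0.003, -0.352]
force: [1.2, -0.3, -0.7]
width: 0.0009
```

```bash
python3 - <<'E'
from h import *
print(get_state()['eef_pos'],get_state()['force'],get_state()['ee_rot'])
a,d=grab_frame('side');p=camera_params('side');C=cloud(p,d).reshape(-1,3)
cv2.imwrite('pics/s3.png',cv2.resize(a[90:250,200:400,::-1],None,fx=3,fy=3))
a,d=grab_frame('top');p=camera_params('top');C2=cloud(p,d).reshape(-1,3)
cv2.imwrite('pics/t3.png',cv2.resize(a[110:310,200:470,::-1],None,fx=2.9,fy=2.9))
for c in(C,C2):
    m=(c[:,0]>.50)&(c[:,0]<.645)&(c[:,1]>.19)&(c[:,1]<.34)&(c[:,2]>.04)&(c[:,2]<.075)
    t=c[m];t2=t[t[:,2]>.058]
    A=np.c_[t2[:,:2]-[.571,.263],np.ones(len(t2))];print(len(t),np.linalg.lstsq(A,t2[:,2],rcond=None)[0],t.min(0),t.max(0))
E
```

```text
[0.5492231  0.17798256 0.32328383] [ 1.18968308 -0.31163209 -0.69139897] [-3.13858861e+00 -2.70737674e-03 -3.51978369e-01]
1206 [0.00226633 0.00995795 0.06337249] [0.51185466 0.20004243 0.04003912] [0.63503812 0.32550979 0.06703865]
19 [ 0.48809065 -0.16896168  0.08428202] [0.51156769 0.21085107 0.05387249] [0.51478683 0.24078471 0.06713611]
```

View pics/s3.png

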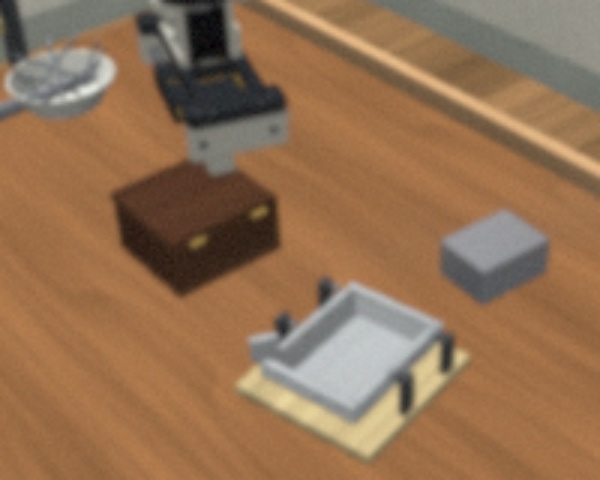

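The lid is closed: slope 0.01 rad, top at 63.4 mm. Now I'll go above the fin with the fingers half open and yaw -0.442.

Emit:
{"api": "arm_command", "payload": {"targets": [[[0,0,0],[-10,-20,0],0.4],[[0,0,-0.03],[-12,-30,0],0.4],[[0,0,-0.03],[-12,-30,0],0.4],[[0,0,-0.03],[-12,-30,0],0.4],[[0,0,0],[-8,-17,-15],0.4],[[0,0,0],[0,0,-15],0.4],[[0,0,0],[0,0,0],0.4]], "squeeze": 40}}

```text
t: 5.35
eef_pos: [0.4939, 0.0501, 0.2892]
ee_rot: [3.14, 0.002, -0.445]
force: [-0.3, 0.3, 0.4]
width: 0.0495
```

```bash
python3 - <<'E'
from h import *
s=get_state();print(s['eef_pos'],s['ee_rot'],s['width'],s['force'])
p=camera_params('wrist');a,d=grab_frame('wrist');np.savez('pics/w4.npz',a=a,d=d,eye=p['eye'],o=p['orientation'])
C=cloud(p,d).reshape(-1,3)
m=(C[:,0]>.44)&(C[:,0]<.7)&(C[:,1]>-.09)&(C[:,1]<.135)&(C[:,2]<.09)
t=C[m&(C[:,2]>.058)&(C[:,2]<.075)];print(len(t),cv2.minAreaRect(t[:,:2].astype(np.float32)) if len(t)>4 else '',t.mean(0).round(4) if len(t) else '')
Rt=R.from_euler('xyz',s['ee_rot'])
for X in (s['eef_pos']+Rt.apply([0,0,.178]),[.4946,.0513,.068]):
    u=proj(p,X)[0];print(X,u);cv2.circle(a,tuple(int(x) for x in u),3,(255,0,0),1)
cv2.imwrite('pics/w4.png',a[:,:,::-1])
E
```

```text
[0.49386607 0.05009865 0.28921331] [ 3.13955887e+00  2.09688637e-03 -4.45495258e-01] 0.04948020071313441 [-0.31156058  0.31487499  0.35618002]
303 ((0.49466079473495483, 0.05125697702169418), (0.00726288789883256, 0.02361687272787094), 64.39124298095703) [0.496  0.0505 0.0673]
[0.49337326 0.04993281 0.11121407] [314.9165491  244.61991941]
[0.4946, 0.0513, 0.068] [312.45825458 218.01577176]
```

View pics/w4.png

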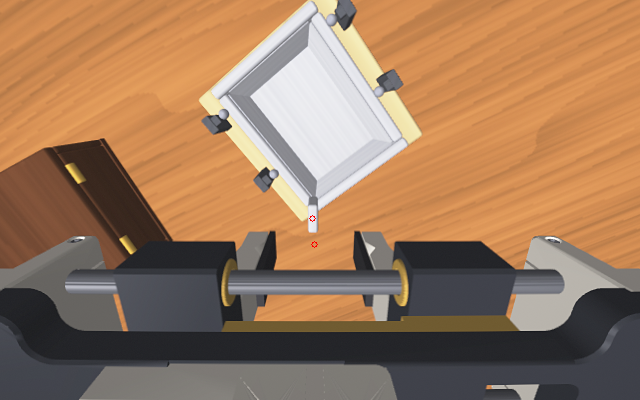

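The wrist view shows the fin at (312,218), centred between the fingers: 0.4947, 0.0513 again, about 1 mm from the tool axis. I'll shift by 1 mm, lower to tip z≈50 mm and close.

Emit:
{"api": "arm_command", "payload": {"targets": [[[0,0,0],[1,1,-20],0.4],[[0,0,0],[0,0,-25],0.4],[[0,0,0],[0,0,-15],0.4],[[0,0,0],[0,0,0],0.4],[[0,0,0],[0,0,0],0.8],[[0,0,0],[0,0,0],1],[[0,0,0],[0,0,0],1],[[0,0,0],[0,0,0],1]], "squeeze": 45}}

```text
t: 6.2
eef_pos: [0.4961, 0.0523, 0.2314]
ee_rot: [-3.14, -0.001, -0.444]
force: [-0.3, 0.2, 0.1]
width: 0.0262
```

Emit:
{"api": "arm_command", "payload": {"targets": [[[0,0,0],[0,0,0],1],[[0,0,0],[0,0,0],1],[[0,0,0],[0,0,0],1]]}}

```text
t: 6.5
eef_pos: [0.4956, 0.0517, 0.2309]
ee_rot: [3.14, 0.0, -0.444]
force: [-2.1, -3.3, 6.0]
width: 0.0075
```

```bash
python3 - <<'E'
from h import *
s=get_state();print(s['eef_pos'],s['ee_rot'],s['width'],s['force'],s['moment'])
# lift plan: rotation about far corner
c=np.array([.5624,.0193,0]);yaw=np.radians(12.4);Rz=R.from_euler('z',yaw)
far=c+Rz.apply([.062,-.047,.038]);fin=c+Rz.apply([-.060,.046,.068])
diag=Rz.apply([-.79,.61,0]);diag/=np.linalg.norm(diag)
ax=np.cross(diag,[0,0,1]);print('far',far,'fin',fin,'axis',ax)
P=s['eef_pos'];
for deg in range(0,25,2):
    q=R.from_rotvec(ax*np.radians(deg));print(deg,((q.apply(P-far)+far-P)*1000).round(1),(np.radians(2)*ax).round(4))
E
```

```text
[0.49560274 0.05168412 0.23088396] [ 3.14042971e+00  3.08560876e-04 -4.43945584e-01] 0.007458537199813554 [-2.14166578 -3.30098103  5.99176924] [-1.35049969  0.62803393 -0.20478066]
far [ 0.63304624 -0.01329001  0.038     ] fin [0.49392184 0.05134281 0.068     ] axis [ 0.42694114  0.90427942 -0.        ]
0 [0. 0. 0.] [ 0.0149  0.0316 -0.    ]
2 [ 6.2 -2.9  5.2] [ 0.0149  0.0316 -0.    ]
4 [12.5 -5.9 10.1] [ 0.0149  0.0316 -0.    ]
6 [19.  -9.  14.8] [ 0.0149  0.0316 -0.    ]
8 [ 25.6 -12.1  19.3] [ 0.0149  0.0316 -0.    ]
10 [ 32.4 -15.3  23.5] [ 0.0149  0.0316 -0.    ]
12 [ 39.3 -18.5  27.4] [ 0.0149  0.0316 -0.    ]
14 [ 46.3 -21.9  31. ] [ 0.0149  0.0316 -0.    ]
16 [ 53.4 -25.2  34.4] [ 0.0149  0.0316 -0.    ]
18 [ 60.6 -28.6  37.5] [ 0.0149  0.0316 -0.    ]
20 [ 67.9 -32.1  40.4] [ 0.0149  0.0316 -0.    ]
22 [ 75.3 -35.6  42.9] [ 0.0149  0.0316 -0.    ]
24 [ 82.8 -39.1  45.2] [ 0.0149  0.0316 -0.    ]
```

The fingers hold the fin at 7.5 mm width. Now I'll peel by turning about the far corner, 2° per row, and check partway.

Emit:
{"api": "arm_command", "payload": {"targets": [[[0.0149,0.0316,0],[6.2,-2.9,5.2],1],[[0.0149,0.0316,0],[6.3,-3,4.9],1],[[0.0149,0.0316,0],[6.5,-3.1,4.7],1],[[0.0149,0.0316,0],[6.6,-3.1,4.5],1],[[0.0149,0.0316,0],[6.8,-3.2,4.2],1],[[0,0,0],[0,0,0],1]]}}

```text
t: 7.1
eef_pos: [0.5293, 0.0369, 0.2542]
ee_rot: [-3.141, 0.175, -0.445]
force: [-0.4, 1.2, -0.4]
width: 0.0076
```

```bash
cat > look.py <<'E'
from h import *
import sys
k=sys.argv[1]
s=get_state();print(s['t'],s['eef_pos'],s['ee_rot'],s['width'],s['force'],s['moment'])
a,d=grab_frame('side');cv2.imwrite(f'pics/s{k}.png',cv2.resize(a[90:250,240:400,::-1],None,fx=3.7,fy=3.7,interpolation=cv2.INTER_CUBIC))
p=camera_params('wrist');a,d=grab_frame('wrist');cv2.imwrite(f'pics/w{k}.png',a[:,:,::-1])
np.savez(f'pics/w{k}.npz',a=a,d=d,eye=p['eye'],o=p['orientation'])
E
python3 look.py 5
```

```text
7.1 [0.52925243 0.03689565 0.25421727] [-3.14114815  0.1749025  -0.44459551] 0.007611430482669804 [-0.41513227  1.2196963  -0.41895043] [ 0.55021171 -0.43172739  0.09003488]
```

View pics/s5.png

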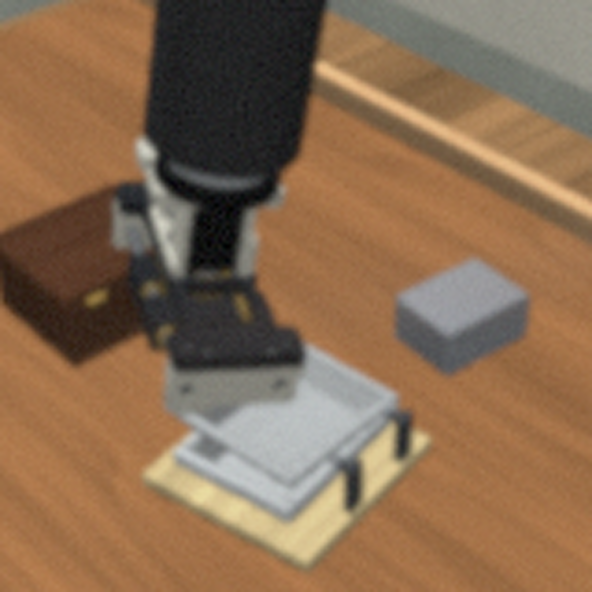

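View pics/w5.png

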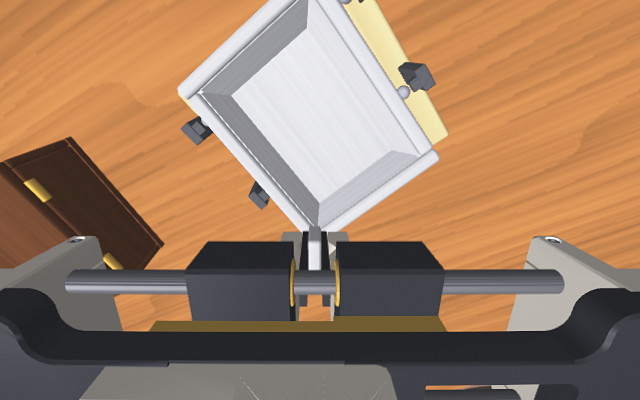

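The tray is tilted, with the fin corner clearly up at side (200,400) and the far corner still down at side (395,395). I'll measure the tray plane.

```bash
cat > plane.py <<'E'
from h import *
import sys
k=sys.argv[1];f=np.load(f'pics/w{k}.npz');p=camera_params('wrist');p['eye']=f['eye'];p['orientation']=f['o']
C=cloud(p,f['d']);a=f['a'].astype(int)
# tray floor: bright low-saturation region, central
hsv=cv2.cvtColor(f['a'],cv2.COLOR_RGB2HSV);m=((hsv[...,1]<40)&(hsv[...,2]>150)).astype(np.uint8);m[230:]=0
n,l,st,ce=cv2.connectedComponentsWithStats(m);i=1+np.argmax(st[1:,4]);M=l==i
X=C[M];u0=eval(sys.argv[2]) if len(sys.argv)>2 else (330,120)
b=C[u0[1]-25:u0[1]+25,u0[0]-25:u0[0]+25].reshape(-1,3);c0=b.mean(0)
nv=np.linalg.svd(b-c0)[2][2];nv*=np.sign(nv[2]);print('floor n',nv.round(4),'tilt deg',np.degrees(np.arccos(nv[2])).round(2),'floor centre',c0.round(4))
h=(X-c0)@nv;rim=X[(h>.014)&(h<.024)];print('rim height over floor',np.median((rim-c0)@nv),len(rim))
c=rim.mean(0);print('rim mean',c, 'lowest far pts', rim[np.argsort(rim[:,2])[:5]].round(4).tolist())
# corners in tray plane
e1=np.cross([0,1,0],nv);e1/=np.linalg.norm(e1);e2=np.cross(nv,e1)
q=np.c_[(X-c0)@e1,(X-c0)@e2][(h>.012)&(h<.024)].astype(np.float32);r=cv2.minAreaRect(q);print(r,(c0+r[0][0]*e1+r[0][1]*e2).round(4))
E
python3 plane.py 5
```

```text
floor n [-0.0772 -0.1623  0.9837] tilt deg 10.35 floor centre [0.5608 0.0114 0.0403]
rim height over floor 0.018677782023827055 4291
rim mean [0.53853428 0.00267883 0.05625302] lowest far pts [[0.5245, -0.0207, 0.0465], [0.5265, -0.0213, 0.0465], [0.5279, -0.0217, 0.0467], [0.5269, -0.0206, 0.0469], [0.524, -0.0204, 0.0469]]
((-0.013618066906929016, 0.005936235189437866), (0.0765131413936615, 0.10943172872066498), 20.767925262451172) [0.5471 0.0173 0.0402]
```

```bash
python3 plane.py 4 "(310,100)"; python3 - <<'E'
from h import *
for k in '45':
    f=np.load(f'pics/w{k}.npz');p=camera_params('wrist');p['eye']=f['eye'];p['orientation']=f['o'];C=cloud(p,f['d'])
    print(k,f['o'])
    for u,v in ((300,60),(280,110),(350,60),(380,120),(330,180),(320,150),(312,215),(270,180),(190,90),(500,100),(100,120)): print((u,v),C[v,u].round(4),f['a'][v,u])
E
```

```text
floor n [ 0.9237 -0.3794  0.0532] tilt deg 86.95 floor centre [0.5762 0.0151 0.0279]
rim height over floor 0.018800567426174662 1799
rim mean [0.59785841 0.01905426 0.0340875 ] lowest far pts [[0.6227, 0.0849, 0.0108], [0.6254, 0.0719, 0.011], [0.6228, 0.0834, 0.0117], [0.6255, 0.0705, 0.0122], [0.623, 0.082, 0.0124]]
((0.000742623582482338, 0.01949814334511757), (0.1255703866481781, 0.035096604377031326), 88.50428009033203) [0.5836 0.0331 0.0276]
4 [ 2.82942936e+00 -2.21356886e-03 -2.01592083e+00]
(300, 60) [0.6066 0.0088 0.0269] [234 234 239]
(280, 110) [0.5795 0.0411 0.0265] [232 232 237]
(350, 60) [ 0.588  -0.0244  0.044 ] [221 222 228]
(380, 120) [ 0.538  -0.0288  0.0434] [232 233 238]
(330, 180) [0.5082 0.0278 0.0352] [212 212 218]
(320, 150) [0.5346 0.025  0.0267] [229 230 235]
(312, 215) [0.497  0.0506 0.0678] [232 233 237]
(270, 180) [0.5333 0.0717 0.0494] [ 98  98 106]
(190, 90) [0.6317 0.1099 0.0013] [225 155  90]
(500, 100) [ 5.009e-01 -1.449e-01  4.000e-04] [223 153  90]
(100, 120) [6.469e-01 2.025e-01 1.000e-04] [210 140  83]
5 [ 2.65789062e+00  2.50297665e-04 -2.01513713e+00]
(300, 60) [0.5999 0.0133 0.0337] [233 233 238]
(280, 110) [0.5798 0.0374 0.0398] [228 229 233]
(350, 60) [ 0.5876 -0.0131  0.0449] [229 230 235]
(380, 120) [ 0.548  -0.0174  0.0449] [228 228 232]
(330, 180) [0.5242 0.0277 0.0461] [229 229 234]
(320, 150) [0.546  0.0251 0.0435] [230 231 235]
(312, 215) [0.5123 0.0471 0.0613] [137 137 143]
(270, 180) [0.5479 0.059  0.0636] [170 171 178]
(190, 90) [0.6133 0.0756 0.0543] [228 229 234]
(500, 100) [ 0.5099 -0.111   0.0007] [213 142  84]
(100, 120) [6.306e-01 1.778e-01 1.000e-04] [212 142  83]
```

My patch had included a tray wall. The single floor points give a slope of about 10° along the fin diagonal, as intended. I'll continue the peel to 22°.

Emit:
{"api": "arm_command", "payload": {"targets": [[[0.0149,0.0316,0],[6.9,-3.2,3.9],1],[[0.0149,0.0316,0],[7,-3.4,3.6],1],[[0.0149,0.0316,0],[7.1,-3.3,3.4],1],[[0.0149,0.0316,0],[7.2,-3.4,3.1],1],[[0.0149,0.0316,0],[7.3,-3.5,2.9],1],[[0.0149,0.0316,0],[7.4,-3.5,2.5],1],[[0,0,0],[0,0,0],1]]}}

```text
t: 7.9
eef_pos: [0.5716, 0.0168, 0.2732]
ee_rot: [3.141, 0.384, -0.444]
force: [-0.7, 3.5, 0.5]
width: 0.0075
```

```bash
python3 look.py 6
```

```text
7.9 [0.57162504 0.01682856 0.27319266] [ 3.14068489  0.38405662 -0.4443059 ] 0.0074705613786143306 [-0.70168124  3.46921466  0.50212209] [ 0.81087847 -1.21954571 -0.03868591]
```

View pics/s6.png

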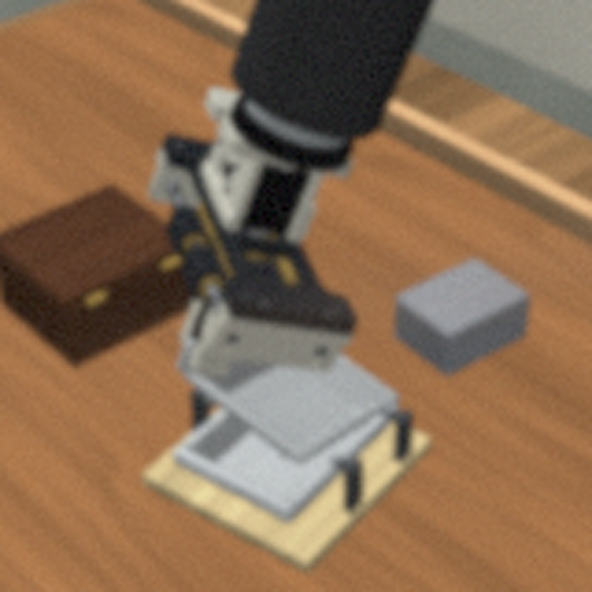

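View pics/w6.png

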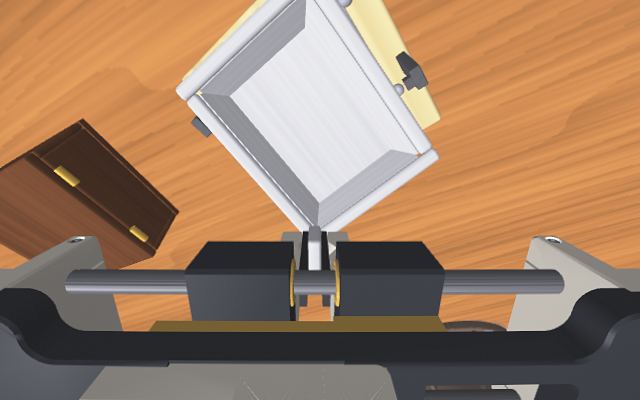

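The tray is at 22° and hasn't slipped in the grip: it sits at the same wrist pixels as before. Its far corner rests at side (398,395). Now I'll lift straight up.

Emit:
{"api": "arm_command", "payload": {"targets": [[[0,0,0],[0,0,5],1],[[0,0,0],[0,0,8],1],[[0,0,0],[0,0,12],1],[[0,0,0],[0,0,15],1],[[0,0,0],[0,0,20],1],[[0,0,0],[0,0,20],1],[[0,0,0],[0,0,15],1],[[0,0,0],[0,0,5],1]]}}

```text
t: 8.8
eef_pos: [0.5714, 0.0164, 0.3763]
ee_rot: [-3.141, 0.381, -0.443]
force: [-0.1, 0.5, -0.2]
width: 0.0074
```

```bash
python3 look.py 7; python3 - <<'E'
from h import *
print(get_state()['q'].round(3))
f=np.load("pics/top0.npz");C=cloud(camera_params('top'),f['d']).reshape(-1,3)
t=C[(C[:,0]>.43)&(C[:,0]<.61)&(C[:,1]>-.44)&(C[:,1]<-.26)&(C[:,2]>.009)&(C[:,2]<.02)].astype(np.float32)
print(cv2.minEnclosingCircle(t[:,:2]),t.mean(0))
E
```

```text
8.8 [0.57137484 0.01642595 0.37627402] [-3.14073252  0.38110807 -0.44321309] 0.007352575520941358 [-0.11518383  0.48730125 -0.15886096] [-0.55857579 -1.20332207  0.00769948]
[ 0.271  0.329 -0.033 -0.248 -1.506  0.909]Traceback (most recent call last):
  File "<stdin>", line 5, in <module>
cv2.error: OpenCV(4.12.0) /io/opencv/modules/imgproc/src/shapedescr.cpp:201: error: (-215:Assertion failed) count >= 0 && (depth == CV_32F || depth == CV_32S) in function 'minEnclosingCircle'
```

View pics/s7.png

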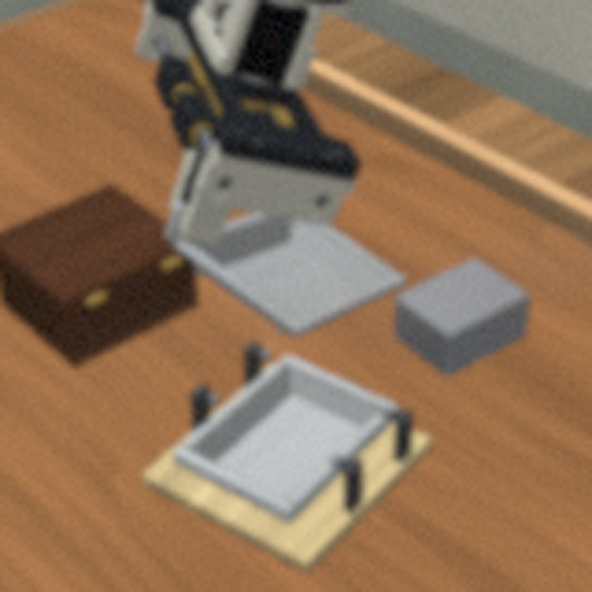

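View pics/w7.png

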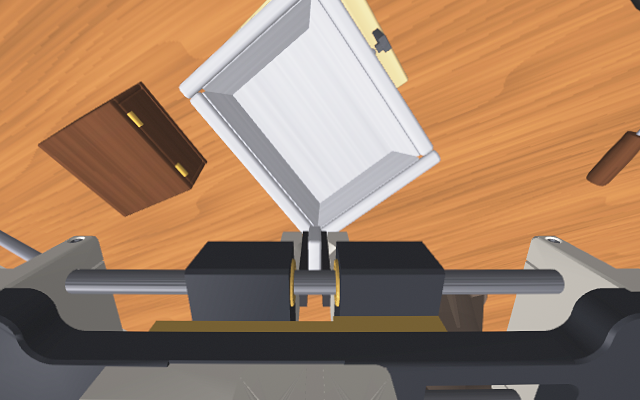

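The tray is free: side view at (290,270), with the lower tray exposed beneath it. Now I'll level it while carrying it to the pad.

Emit:
{"api": "arm_command", "payload": {"targets": [[[-0.01,-0.02,0],[-6,-15,0],1],[[-0.02,-0.042,0],[-12,-32,0],1],[[-0.02,-0.042,0],[-14,-38,0],1],[[-0.02,-0.042,0],[-14,-38,0],1],[[-0.02,-0.042,0],[-14,-38,0],1],[[-0.02,-0.042,0],[-14,-38,0],1],[[-0.02,-0.042,0],[-14,-38,0],1],[[-0.02,-0.042,0],[-14,-38,0],1]]}}

```text
t: 9.7
eef_pos: [0.4676, -0.2601, 0.3726]
ee_rot: [3.139, 0.036, -0.444]
force: [0.3, 0.0, -1.9]
width: 0.0079
```

Emit:
{"api": "arm_command", "payload": {"targets": [[[-0.013,-0.028,0],[-10,-30,-8],1],[[0,0,0],[-6,-17,-15],1],[[0,0,0],[-2,-7,-15],1],[[0,0,0],[0,-2,-8],1],[[0,0,0],[0,0,-3],1],[[0,0,0],[0,0,0],1],[[0,0,0],[0,0,0],1]]}}

```text
t: 10.4
eef_pos: [0.4516, -0.3141, 0.325]
ee_rot: [3.14, 0.005, -0.443]
force: [-0.6, 0.2, -0.5]
width: 0.0075
```

```bash
cat > fin.py <<'E'
from h import *
import sys
k=sys.argv[1]
s=get_state();print(s['t'],s['eef_pos'],s['ee_rot'],s['width'],s['force'],s['qd'].round(3))
a,d=grab_frame('side');cv2.imwrite(f'pics/s{k}.png',a[:,:,::-1]);ps=camera_params('side');np.savez(f'pics/s{k}.npz',a=a,d=d)
p=camera_params('wrist');a,d=grab_frame('wrist');cv2.imwrite(f'pics/w{k}.png',a[:,:,::-1])
np.savez(f'pics/w{k}.npz',a=a,d=d,eye=p['eye'],o=p['orientation'])
C=cloud(p,d).reshape(-1,3)
m=(C[:,2]>.08)&(C[:,2]<.2)&(np.hypot(C[:,0]-.518,C[:,1]+.346)<.12)
t=C[m];lo=np.percentile(t[:,2],[5,25,50,75,95]);print('z pct',lo)
f=np.load("pics/top0.npz");C=cloud(camera_params('top'),f['d']).reshape(-1,3)
t=C[(C[:,0]>.43)&(C[:,0]<.61)&(C[:,1]>-.44)&(C[:,1]<-.26)&(C[:,2]>.009)&(C[:,2]<.02)].astype(np.float32)
print(cv2.minEnclosingCircle(np.ascontiguousarray(t[:,:2])[:,None]),t.mean(0))
E
python3 fin.py 8
```

```text
10.4 [ 0.45157557 -0.3140752   0.32501963] [ 3.13995473  0.00482453 -0.44328446] 0.007469588273064231 [-0.55647195  0.16999959 -0.50566787] [ 0.001 -0.007  0.003 -0.001 -0.     0.001]
z pct [0.11982562 0.12090567 0.12825466 0.13701128 0.15244867]
((0.5154436826705933, -0.3514704704284668), 0.08824961632490158) [ 0.5166357  -0.34321833  0.01365745]
```

View pics/w8.png

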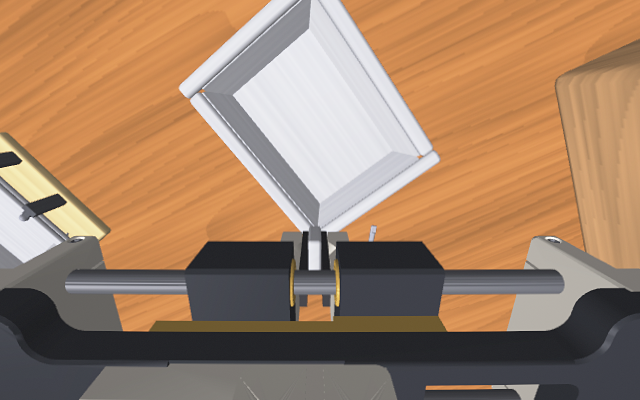

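View pics/s8.png

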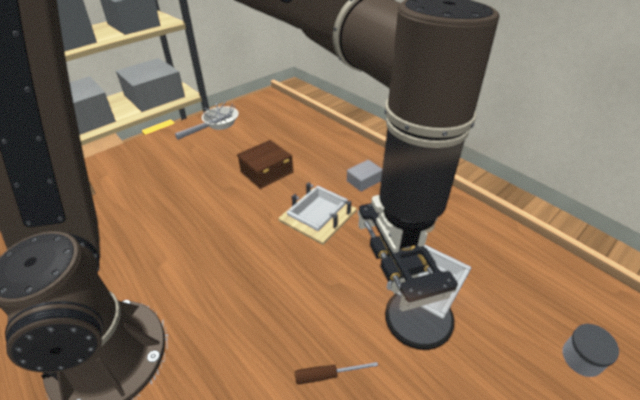

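```bash
cat > fit.py <<'E'
from h import *
import sys
f=np.load(f'pics/w{sys.argv[1]}.npz');p=camera_params('wrist');p['eye']=f['eye'];p['orientation']=f['o'];C=cloud(p,f['d'])
M=np.zeros((400,640),np.uint8);cv2.fillPoly(M,[np.array([(245,95),(308,30),(375,135),(320,190)])],1)
X=C[M>0];A=np.c_[X[:,:2]-X[:,:2].mean(0),np.ones(len(X))];s=np.linalg.lstsq(A,X[:,2],rcond=None)[0];r=X[:,2]-A@s
k=abs(r)<.002;s=np.linalg.lstsq(A[k],X[k,2],rcond=None)[0];print('slopes deg',np.degrees(s[:2]),'z',s[2],k.mean())
# rim corners visible (outer): px
P=[np.array(onz(p,u,v,s[2]+.018)) for u,v in((180,90),(439,157),(304,230))];
print([x.round(4) for x in P],np.linalg.norm(P[0]-P[2]),np.linalg.norm(P[1]-P[2]),'centre',(P[0]+P[1])/2)
for n in('top','side'):
    g=np.load(f'pics/{n}0.npz')['a'];q=camera_params(n);hsv=cv2.cvtColor(g,cv2.COLOR_RGB2HSV)
    m=(hsv[...,2]<110)&(hsv[...,1]<110);w=np.zeros_like(m)
    y0,y1,x0,x1=(185,245,400,460) if n=='top' else(280,355,375,465)
    w[y0:y1,x0:x1]=m[y0:y1,x0:x1];c=max(cv2.findContours(w.astype(np.uint8),0,1)[0],key=cv2.contourArea)[:,0]
    W=np.array([onz(q,u,v,.0135) for u,v in c])[:,:2].astype(np.float32);print(n,'pad',cv2.minEnclosingCircle(W[:,None]),cv2.fitEllipse(W[:,None]))
E
python3 fit.py 8
```

```text
slopes deg [-0.33176938  0.1417237 ] z 0.12060509580259753 0.9641507605852147
[array([ 0.5679, -0.2847,  0.1386]), array([ 0.468 , -0.4059,  0.1386]), array([ 0.4595, -0.3101,  0.1386])] 0.11126606847714961 0.0961609792075944 centre [ 0.5179364  -0.34531857  0.1386051 ]
top pad ((0.5172852277755737, -0.34408247470855713), 0.06892432272434235) ((0.5170659422874451, -0.34355592727661133), (0.1317640244960785, 0.13403552770614624), 2.4962594509124756)
side pad ((0.5146594643592834, -0.3476589322090149), 0.06977365165948868) ((0.514931321144104, -0.3481619954109192), (0.1326228529214859, 0.13665132224559784), 115.07564544677734)
```

The tray is level within 0.4° and its centre is at (0.518, -0.345). The pad is at about (0.516, -0.346), so they agree within 2 mm. The inner floor is at 0.1206 m, which puts the underside at about 0.118 m. I'll settle briefly, check the bystanders and hand in.

Emit:
{"api": "arm_command", "payload": {"targets": [[[0,0,0],[-1,0,0],1],[[0,0,0],[0,0,0],1],[[0,0,0],[0,0,0],1],[[0,0,0],[0,0,0],1],[[0,0,0],[0,0,0],1]]}}

```text
t: 11.0
eef_pos: [0.4502, -0.3144, 0.3246]
ee_rot: [3.14, 0.005, -0.444]
force: [-0.4, 0.9, -1.4]
width: 0.0078
```

```bash
python3 fin.py 9; python3 fit.py 9 | head -2; python3 - <<'E'
from h import *
a=np.load('pics/s0.npz' if 0 else 'pics/side0.npz')['a'].astype(int);b=np.load('pics/s9.npz')['a'].astype(int)
for n,(x0,y0,x1,y1) in dict(block=(345,160,375,190),jar=(415,200,440,235),graver=(290,355,380,385)).items():
    print(n,abs(a-b)[y0:y1,x0:x1].mean().round(1))
C=cloud(camera_params('side'),np.load('pics/s9.npz')['d']).reshape(-1,3)
t=C[(abs(C[:,0]-.571)<.055)&(abs(C[:,1]-.263)<.05)&(C[:,2]>.03)&(C[:,2]<.1)]
A=np.c_[t[:,:2]-t[:,:2].mean(0),np.ones(len(t))];print('lid',np.linalg.lstsq(A,t[:,2],rcond=None)[0])
E
```

```text
11.0 [ 0.45019575 -0.31442079  0.3246045 ] [ 3.140071    0.00533645 -0.44418614] 0.007819123743262884 [-0.35880021  0.91331032 -1.39764111] [-0.001  0.001  0.001 -0.001  0.001  0.   ]
z pct [0.11914682 0.12022075 0.1275876  0.13631967 0.15209086]
((0.5154436826705933, -0.3514704704284668), 0.08824961632490158) [ 0.5166357  -0.34321833  0.01365745]
slopes deg [-0.32839912  0.13154066] z 0.11991788466519207 0.9631818622226529
[array([ 0.5663, -0.2852,  0.1379]), array([ 0.4663, -0.4063,  0.1379]), array([ 0.4579, -0.3104,  0.1379])] 0.11128626465224377 0.09618794044908681 centre [ 0.5162717  -0.34570512  0.13791788]
block 14.7
jar 73.6
graver 12.9
lid [-0.00202214  0.00346306  0.06363355]
```

```bash
python3 - <<'E'
from h import *
a,d=grab_frame('top');C=cloud(camera_params('top'),d);b=np.load('pics/top0.npz')['a'].astype(int)
for n,(x0,y0,x1,y1) in dict(block=(293,118,324,155),jar=(372,132,394,155),graver=(403,255,438,305),bench=(200,260,260,300)).items():
    print(n,abs(b-a)[y0:y1,x0:x1].mean().round(1))
cv2.imwrite('pics/t9.png',a[:,:,::-1])
print(job_done())
E
```

```text
block 11.8
jar 11.5
graver 29.2
bench 10.3
the job is handed in; nothing more can be done
None
```

View pics/t9.png

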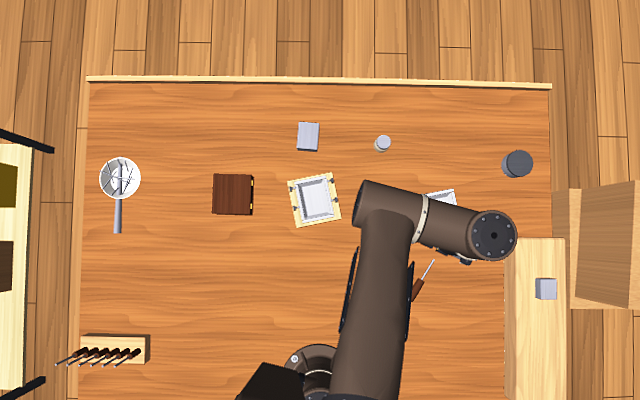

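I closed the lid, peeled the top tray off fin corner first, and handed the job in with the tray held level over the pad, at about 11 s. `job_done()` reports no verdict.

- **Lid:** I pushed it over and pressed it down with the shut fingertips. It reads closed: slope about 0.2°, top at 63.6 mm, where 63.5 mm is expected. The press reached 42 N at the wrist for a moment, and it was the fingertips that touched the lid. That is above the 40 N figure given for the arm and gripper body, and below the 120 N wrist limit.
- **Peel:** I gripped the fin with 45 N and turned the tray about the far corner to 22° before lifting. In the pictures at 10° and 22° the far corner was still down on the stack. I confirmed the 10° tilt from depth points; the 22° is the tool's angle, and the tray did not slip in the grip. My first automatic plane fit took in a tray wall and gave a wrong axis, so I used individual floor points instead.
- **Final hold:** The tray is level within about 0.4° and still. Its centre measures (0.516, -0.346). The two cameras place the pad at (0.517, -0.344) and (0.515, -0.348), so it is centred within about 3 mm. The underside is about 117 mm up.
- **Bystanders:** The block and jar match their start pictures within noise. The arm hides the jar in the side view and part of the graver in the top view, so those two comparisons read high. The jar matches in the top view and the graver in the side view.

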